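Fit and set the box slicer

ROBOT

A 6-joint arm with a two-finger parallel gripper is mounted at the origin on the work surface. World frame = base frame: x ahead of the robot, y to its left, z up, the work surface at z = 0. Lengths are in m, angles in rad, forces in N, time in s.
With the tool pointing down it reaches from about 0.35 to 0.775 m from the base axis. Payload 5.5 kg.
Tool frame: the origin (TCP) lies at the very end of the fingers, on their centre line; the grasp point (between the pads) lies 19 mm behind it; x points along the fingers, y is the direction in which the jaws open and shut, and the axes are right-handed (so a half turn about x gives the same grasp; the last joint's range is limited). The gripper opens to 85 mm and grips with 20 to 120 N. Pads are 22 mm wide; open, the fingers measure 114 mm over their backs; the gripper's body (76 mm by 85 mm) begins 54 mm behind the grasp point. The pads swing forward as they close: fully open they stand 13 mm farther back than shut.
Start: joints at [-1.267, 0.313, 0.046, 1.304, 0, 1.431], TCP at [0.247, -0.519, 0.231] pointing down, gripper open.
Joint ranges: [-2.76, 2.76], [-0.86, 1.69], [-1.03, 1.26], [-2.2, 2.34], [-1.47, 1.5], [-3.14, 3.14]. Speed limits (rad/s): [2.57, 2.57, 3.14, 3.14, 3.14, 3.14].

INTERFACE

Orientations are given as a unit quaternion [w, x, y, z].
In Python, from workcell import env gives the robot as it stands.
- The arm moves only by the tool servo_tool, never from a script. Its argument "increments" is a list of rows, each an object with "offset": the shift along the tool's x, y, z in cm, a list of three; "yaw": the turn about the tool's x in degrees. In form: [{"offset": [x, y, z], "yaw": yaw}, ...]. A call has exactly 8 rows; each row is the pose to reach, as a shift and turn from the pose commanded when the call began, along the tool's axes at that moment; what a row does not reach only later rows make up. A row lasts 1/10 s, in which the tool goes at most 50 mm and 8.59 degrees, less where a joint would pass 70% of its speed; a pose out of reach is approached as far as the arm can. A call with a gripper value outside its range is refused whole. "claw" is the opening, from 0 (shut) to 1 (fully open), set as the call begins (left out, the last holds). The fingers move at their own pace and stop on an object; "force" is the grip in N (left out, the last holds). Time passes only in rows, so rows that repeat a pose let the fingers close, or fill a call up. It gives the time, the measured TCP pose, the force and the opening at its end, in the units of the state.
- env.get_state(): the state, without advancing time (a new reading comes with each control period).
- env.read_camera(name): name is "scene" or "top"; returns (picture, depth): 480x640x3 uint8, red, green, blue; 480x640 float32, m along the optical axis (not along the pixel's ray), 0 where there is no reading.
- env.camera_model(name): a dict with "vertical_fov" (degrees; the focal length in pixels is half the picture's height over the tangent of half this angle, whatever the lens; pixels are square), "cx", "cy" (the principal point, pixels), "world_from_camera" (4x4, takes a point from camera to world coordinates). Camera axes: x right, y up, looking along -z (the intrinsics and any distortion apply to the point x, -y, -z); pixel columns grow to the right and rows downward; lengths in m; the calibration is good to about 2 mm. A picture is of the moment at which its call begins. camera_model takes no time and is no camera call.
- env.hand_in(): hands the job in, once; it reports no verdict.
The state is a dict: "clock": time; "joint_pos": joint angles; "qvel": joint speeds; "tau": joint torques, N m; "tcp_pos": TCP position; "orientation": TCP orientation; "wrist_force": force on the tool from outside, world axes, zero at the start; "ft_torque": the same for the moment, N m; "finger_gap": finger opening in m.
Only numpy, scipy, OpenCV 4.12 (cv2) and the standard library are available. Lean on these libraries where they do the work, as an engineer would, in place of code of your own. Each camera call takes 0.05 s, during which the arm holds its last target.

TASK

Get the box slicer ready: set the insert with the two rows of little teeth (not the plain-bladed one) into the recess in its deck, press it down until it is flush, and slide the lock fully home over its edge. Then turn the thickness collar until its nose points at 6 on the scale. Leave everything else on the counter where it is.

Things in the scene. Friction and masses are not known exactly. Their poses are not given: they have to be found in the camera images.
- slicer: Box slicer, fixed to the counter: white bin with a level steel deck, 160 (x) by 320 (y), deck top 65 above the counter. Origin: on the counter under the deck's centre. Along its y: lock at the -y end, recess near the middle (y = -20), collar towards the +y end (y = +100).
- recess (a point): Centre of the recess's mouth, level with the deck's top; axes as the slicer's. The recess is 53 (x) by 73 (y) with a small chamfer. Its floor is a stiff cradle: an insert merely laid in rests on it about 6 proud of the deck; pressed with about 5 N or more, the cradle sinks 6 and stays down, the plate then being flush.
- toothed_insert: The insert to fit: steel plate 50 (x) by 70 (y) by 12 thick, with an upright black pull tab in the middle, 12 (x) by 36 (y), its top 34 above the plate's top (46 above the underside), and on either side of the tab (x = +-19) a row of five upright steel teeth, 5 wide, 5 apart and 7 high, along y. Origin: centre of the underside, z up. It fits either way round (half a turn about z). About 90 g.
- plain_insert: The other insert, to be left alone: same plate and tab, but with one straight, smooth blade 3 high over a dark slot 54 long and 12 wide on either side of the tab instead of teeth. Origin: centre of the underside. The two inserts may lie on either side of the slicer.
- lock (a joint): Lock slide, m: 0 = fully open, 0.024 = fully home. It slides along the slicer's +y towards the recess; home, its 30 wide, 4 thick tongue (2 above the deck) covers the outer 11 of the plate's edge. It stops against an insert that is not flush. Stays where it is left.
- lock_knob (a point): On the lock's black upright grip, 28 above the deck, at the grip's centre; the grip is 30 (x) by 14 (y), its top 36 above the deck, and moves with the lock. Axes as the slicer's.
- collar (a joint): Thickness collar's angle, rad, growing clockwise from above, 0 to 2.094: 0 at scale number 0 and 0.2618 (15 degrees) for each number up to 8. It clicks into a detent at every number.
- collar_grip (a point): On the collar's upright axis, 28 above the deck: a round ribbed sleeve 50 in diameter, top 39 above the deck, over a flange 62 in diameter that reaches 7 above the deck. Turns with the collar.
- collar_nose (a point): Tip of the collar's white nose, 39.5 out from its axis, 4 above the deck. It points at black ticks on the deck, on the side away from the robot: number 0 is 60 degrees from the slicer's +x towards +y, number 4 at +x, number 8 is 60 degrees towards -y. Nine ticks for 0 to 8: those of 0, 4 and 8 are long, the others short, and a dot stands beyond the tick of 0.
- spoon_a: white ceramic soup spoon (bystander), about 130 long, bowl 48 wide, 14 high, lying along its x; origin on the counter under it
- spoon_b: white ceramic soup spoon (bystander), about 130 long, bowl 48 wide, 14 high, lying along its x; origin on the counter under it
- spoon_c: white ceramic soup spoon (bystander), about 130 long, bowl 48 wide, 14 high, lying along its x; origin on the counter under it
- spoon_d: white ceramic soup spoon (bystander), about 130 long, bowl 48 wide, 14 high, lying along its x; origin on the counter under it
- spatula: wooden spatula (bystander), 280 long, lying along its x
- tongs: stainless tongs (bystander), 230 long, 10 high, lying along its x
- canister: lidded steel canister with twist cap (bystander), 84 in diameter, 134 high, upright; origin under its centre
There are look-alikes about, which are no part of the job. Leave any orange or yellow look-alike of the toothed_insert alone.

How it is judged:
On the way, in this order (a step that is already met when the one before it is completed fails the run):
1. the toothed insert is flush in the recess (z of toothed_insert in the frame of recess below -0.0102 m and horizontal distance between toothed_insert and recess below 0.005 m and angle between the x axis of toothed_insert and the x axis of slicer, either way round below 0.1 rad and angle between toothed_insert's own z axis and vertical below 0.06 rad), for 0.1 s.
2. the lock is home over it (all of step 1 and value of joint lock above 0.02 m), for 0.1 s.
3. the collar is at 6 (value of joint collar between 1.4808 and 1.6608 rad), for 0.2 s.
At the end, for the whole second after the job is handed in: Toothed insert flush in the recess (within 1.8 mm of the deck in height, 5 mm of its centre, 0.1 rad of square), lock home (over 20 of 24 mm), collar at 6 (within 0.09 rad), all at rest; the other insert and bystanders not moved over 30 mm (all of step 2 and all of step 3 and linear speed of toothed_insert below 0.02 m/s and velocity of joint collar between -0.1 and 0.1 rad/s); the robot touches nothing.
It fails at once if the plain insert or a bystander was moved by more than 30 mm (distance of any of plain_insert, spoon_a, spoon_b, spoon_c, spoon_d, spatula, tongs, canister from where it was at the start of the episode above 0.03 m).
It also fails if it takes over 72 s, if anything falls off the work surface, if the arm or the gripper's body presses on something with over 40 N, if the wrist force passes 120 N, or if a joint passes its speed limit or range.

## Working session

There is one attempt and no reset: what is moved stays moved. The work goes in short steps, Python scripts to look and compute and a tool call to move; the robot and the scene stay as the last step left them, time stands still between calls to the robot, and variables do not carry over. Pictures are saved under pics/ and viewed, and the job is handed in when it is done.

Besides the shell and the picture viewer there is one more tool, called by a JSON object that holds its "api" and its "payload". servo_tool: Moves the arm, as the interface text tells. Its arguments: {"type":"object","properties":{"increments":{"type":"array","items":{"type":"object","properties":{"offset":{"type":"array","items":{"type":"number"}},"yaw":{"type":"number"}}}},"claw":{"type":"number"},"force":{"type":"number"}},"required":["increments"]}

```bash
ls; mkdir -p pics; python3 - <<'E'
from workcell import env
import cv2,numpy as np
s=env.get_state();print(s)
for n in("scene","top"):
    p,d=env.read_camera(n);cv2.imwrite(f"pics/{n}0.png",p[:,:,::-1]);np.save(f"pics/{n}0d.npy",d);np.save(f"pics/{n}0.npy",p)
    print(n,env.camera_model(n))
E
```

```text
pics
{'clock': 0.0, 'joint_pos': array([-1.26662709e+00,  3.14001706e-01,  4.49840250e-02,  1.30360470e+00,
        2.64195514e-05,  1.43123280e+00]), 'qvel': array([-0.00030115,  0.00169647, -0.00153909,  0.00038038,  0.00056364,
       -0.00123992]), 'tau': array([ 2.30691339e-04, -4.80628002e+01,  2.98533225e+01,  1.95774453e-02,
       -2.12225450e-04, -7.56611030e-06]), 'tcp_pos': array([ 0.24671877, -0.51881517,  0.2304102 ]), 'orientation': array([-0.15495504, -0.68973045, -0.15624342,  0.68981798]), 'wrist_force': array([0.02873723, 0.11553737, 0.5942776 ]), 'ft_torque': array([0.03880908, 0.01382864, 0.01023813]), 'finger_gap': 0.08560542637773712}
scene {'vertical_fov': 56.10638161289267, 'cx': 322.5669764224459, 'cy': 243.1186840791069, 'world_from_camera': array([[ 0.32723031, -0.80147708,  0.5005545 ,  1.06831062],
       [ 0.94484725,  0.26991545, -0.1854975 , -0.22131731],
       [ 0.0135646 ,  0.53364795,  0.84559794,  1.00047526],
       [ 0.        ,  0.        ,  0.        ,  1.        ]])}
top {'vertical_fov': 56.80335161286612, 'cx': 322.82643673591366, 'cy': 236.98375764717812, 'world_from_camera': array([[ 0.01713336,  0.99601407, -0.08753531,  0.43212684],
       [-0.99983843,  0.01754332,  0.00391614, -0.0055707 ],
       [ 0.00543619,  0.08745407,  0.99615372,  1.20424197],
       [ 0.        ,  0.        ,  0.        ,  1.        ]])}
```

View pics/scene0.png

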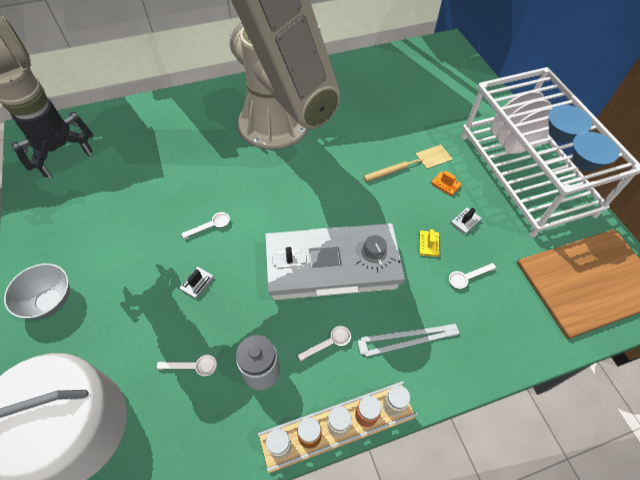

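View pics/top0.png

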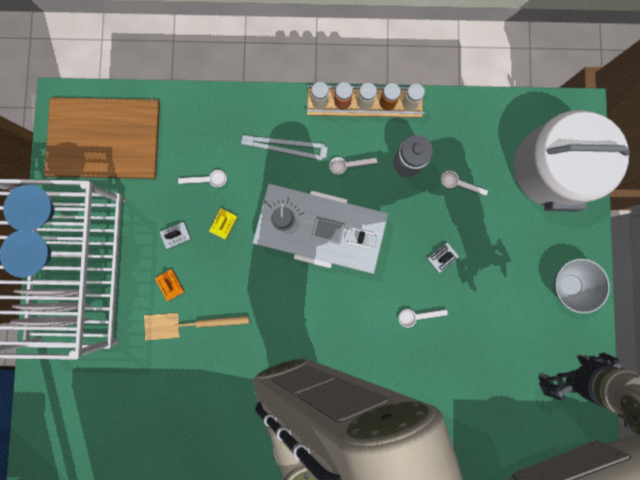

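```bash
python3 - <<'E'
import cv2,numpy as np
s=cv2.imread("pics/scene0.png");t=cv2.imread("pics/top0.png")
def c(i,x,y,w,h,W,H):return cv2.resize(i[y-h:y+h,x-w:x+w],(W,H),interpolation=cv2.INTER_CUBIC)
a=np.vstack([np.hstack([c(s,197,282,27,20,400,300),c(s,467,219,27,20,400,300)]),np.hstack([c(t,443,257,27,20,400,300),c(t,175,235,27,20,400,300)])])
cv2.imwrite("pics/crops.png",a)
b=np.hstack([c(s,333,260,80,60,400,300),c(t,320,228,80,60,400,300)])
b2=np.hstack([c(s,376,250,32,24,400,300),c(t,283,215,32,24,400,300)])
cv2.imwrite("pics/crops2.png",np.vstack([b,b2]))
E
```

```text
(no output)
```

View pics/crops.png

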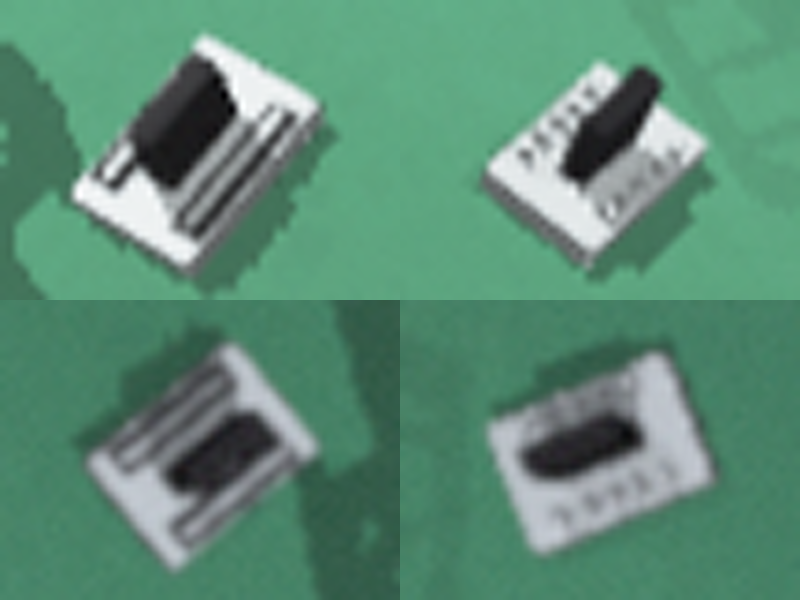

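View pics/crops2.png

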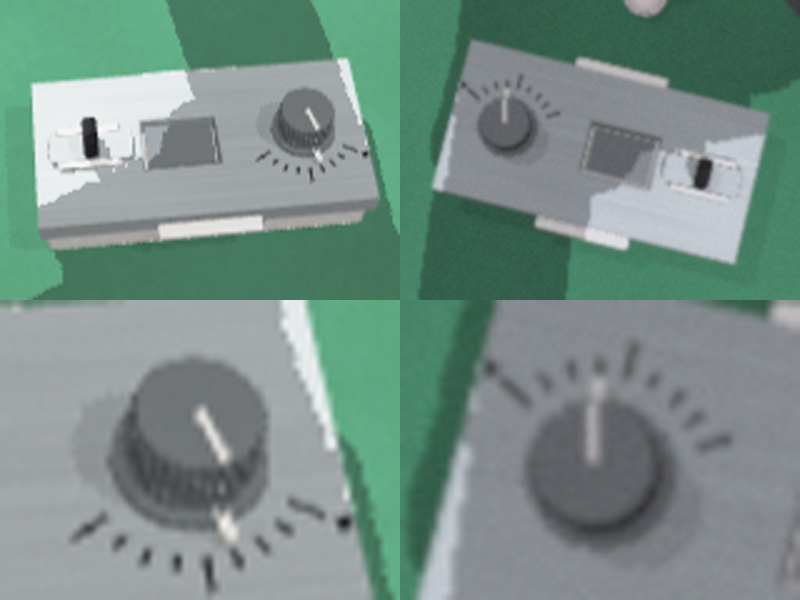

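```bash
cat > h.py <<'E'
import numpy as np,cv2
from workcell import env
def ray(n,uv):
    m=env.camera_model(n);f=240/np.tan(np.radians(m["vertical_fov"]/2));T=m["world_from_camera"]
    uv=np.atleast_2d(np.float64(uv));r=np.c_[(uv[:,0]-m["cx"])/f,-(uv[:,1]-m["cy"])/f,-np.ones(len(uv))]
    return T[:3,3],r@T[:3,:3].T
def plane(n,uv,z):
    o,r=ray(n,uv);return o+r*((z-o[2])/r[:,2])[:,None]
def depthpt(n,uv,d):
    o,r=ray(n,uv);uv=np.atleast_2d(uv).astype(int);return o+r*d[uv[:,1],uv[:,0]][:,None]
def project(n,P):
    m=env.camera_model(n);f=240/np.tan(np.radians(m["vertical_fov"]/2));T=np.linalg.inv(m["world_from_camera"])
    q=np.atleast_2d(P)@T[:3,:3].T+T[:3,3];return np.c_[m["cx"]+f*q[:,0]/-q[:,2],m["cy"]-f*q[:,1]/-q[:,2]]
E
python3 - <<'E'
from h import *
for n in("scene","top"):
    d=np.load(f"pics/{n}0d.npy")
    uv=[(100,150),(150,200),(320,320),(350,210),(500,400),(420,300),(150,320),(480,290)] if n=="scene" else [(60,200),(230,100),(300,350),(500,350),(550,100),(230,280),(550,350),(100,400),(480,220)]
    print(n,np.round(depthpt(n,uv,d),4))
# same features in both views
F={"ins corner?":None}
print(plane("scene",[(467,219),(197,282)],0.012),plane("top",[(175,235),(443,257)],0.012))
E
```

```text
scene [[-4.860e-02 -5.257e-01 -4.000e-04]
 [ 1.892e-01 -4.099e-01 -0.000e+00]
 [ 6.769e-01 -7.780e-02 -2.400e-03]
 [ 3.961e-01  1.062e-01 -3.100e-03]
 [ 9.100e-01  5.728e-01 -7.569e-01]
 [ 7.076e-01  1.693e-01  1.400e-03]
 [ 5.495e-01 -4.575e-01  1.300e-03]
 [ 7.310e-01  3.221e-01  1.600e-03]]
top [[ 6.272e-01  7.117e-01 -2.600e-03]
 [ 9.156e-01  2.546e-01  5.500e-03]
 [ 2.351e-01  4.520e-02  1.800e-03]
 [ 2.435e-01 -4.882e-01  7.000e-04]
 [ 9.350e-01 -6.412e-01  5.000e-04]
 [ 4.171e-01  2.379e-01  8.000e-04]
 [ 2.458e-01 -6.216e-01  1.300e-03]
 [ 9.560e-02  5.711e-01 -5.200e-03]
 [ 5.920e-01 -4.392e-01  1.800e-03]]
[[ 0.53490881  0.39045736  0.012     ]
 [ 0.49142443 -0.33307386  0.012     ]] [[ 0.53524435  0.38783557  0.012     ]
 [ 0.48854515 -0.33439284  0.012     ]]
```

```bash
cat > m.py <<'E'
from h import *
from scipy.ndimage import map_coordinates
def rectify(n,img,c,half,z,ppm=2000):
    N=int(2*half*ppm);g=(np.arange(N)+.5)/ppm-half
    # rows: x from high to low, cols: y from high to low (like top view)
    X,Y=np.meshgrid(c[0]-g,c[1]-g,indexing="ij")
    uv=project(n,np.c_[X.ravel(),Y.ravel(),np.full(X.size,z)]).astype(np.float32).reshape(N,N,2)
    return cv2.remap(img,uv[...,0],uv[...,1],cv2.INTER_CUBIC)
E
python3 - <<'E'
from m import *
out=[]
for n in("scene","top"):
    im=cv2.imread(f"pics/{n}0.png");c=(.535,.389)
    r=rectify(n,im,c,.06,.012,3000)
    hsv=cv2.cvtColor(r,cv2.COLOR_BGR2HSV);
    m=((hsv[...,1]<70)).astype(np.uint8)*255
    mb=((hsv[...,1]<60)&(hsv[...,2]>(190 if n=="scene" else 150))).astype(np.uint8)*255
    for k in (m,mb):
        k2=cv2.morphologyEx(k,cv2.MORPH_OPEN,np.ones((9,9)))
        cs,_=cv2.findContours(k2,cv2.RETR_EXTERNAL,cv2.CHAIN_APPROX_NONE);q=max(cs,key=cv2.contourArea)
        (u,v),(w,h),a=cv2.minAreaRect(cv2.convexHull(q))
        print(n,c[0]-(v/3000-.06),c[1]-(u/3000-.06),w/3,h/3,a)
    out.append(r)
    out.append(cv2.cvtColor(mb,cv2.COLOR_GRAY2BGR))
cv2.imwrite("pics/insrect.png",np.vstack([np.hstack(out[:2]),np.hstack(out[2:])])[::1,::1])
out=[]
for n in("scene","top"):
    im=cv2.imread(f"pics/{n}0.png")
    r=rectify(n,im,(.56,0.02),.19,.065,1000)
    out.append(r)
cv2.imwrite("pics/deckrect.png",np.hstack(out))
E
```

```text
scene 0.5359525248209636 0.38892030843098957 54.19853210449219 88.015625 65.77225494384766
scene 0.542480204264323 0.37127587890625 50.07758585611979 33.9452870686849 67.83365631103516
top 0.5357689005533854 0.3887617696126302 55.51594543457031 74.65222676595052 65.50142669677734
top 0.5353257954915365 0.39005020141601565 51.24986775716146 71.21389261881511 65.9426498413086
```

View pics/insrect.png

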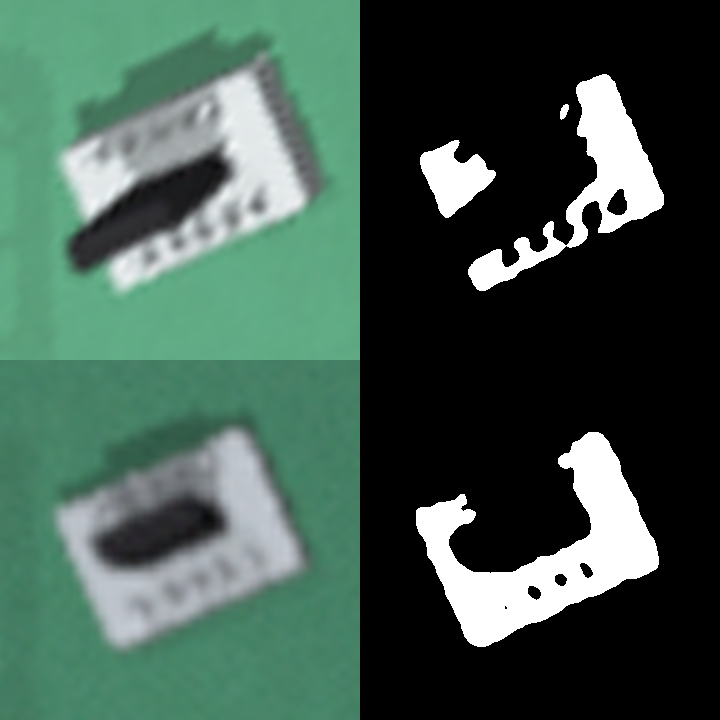

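View pics/deckrect.png

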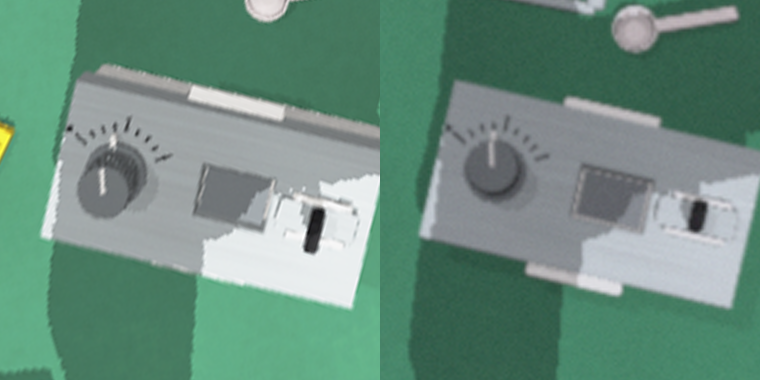

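```bash
python3 - <<'E'
from m import *
L=[]
for n in("scene","top"):
    im=cv2.imread(f"pics/{n}0.png")
    L.append(rectify(n,im,(.552,-0.005),.0475,.065,4200))
cv2.imwrite("pics/recrect.png",np.hstack(L))
L=[]
for n in("scene","top"):
    im=cv2.imread(f"pics/{n}0.png")
    L.append(rectify(n,im,(.545,-0.015),.2,.065,1000))
cv2.imwrite("pics/deckrect2.png",np.hstack(L))
E
```

```text
(no output)
```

View pics/recrect.png

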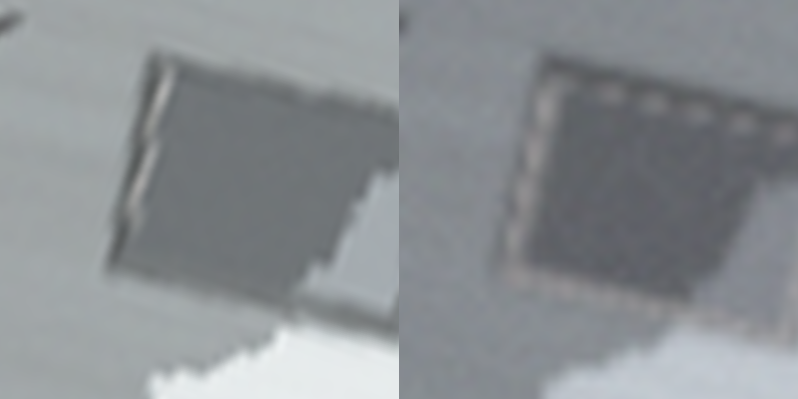

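View pics/deckrect2.png

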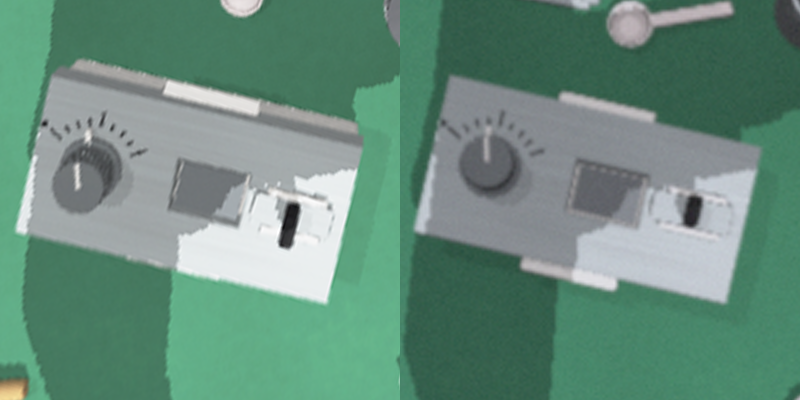

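```bash
python3 - <<'E'
from m import *
P=4
for n in("top","scene"):
    im=cv2.imread(f"pics/{n}0.png");r=rectify(n,im,(.545,-.015),.2,.065,1000*P)
    hsv=cv2.cvtColor(cv2.GaussianBlur(r,(0,0),3),cv2.COLOR_BGR2HSV);m=(hsv[...,1]<75).astype(np.uint8)
    C=np.array([[50,76],[360,148],[327,303],[15,232]])*P
    lines=[]
    for i in range(4):
        a,b=C[i].astype(float),C[(i+1)%4].astype(float);t=(b-a)/np.linalg.norm(b-a);nn=np.array([t[1],-t[0]]) # outward? 
        pts=[]
        L=np.linalg.norm(b-a)
        rng=np.r_[np.linspace(.06,.3,40),np.linspace(.7,.94,40)] if i in(0,2) else np.linspace(.1,.9,60)
        for s in rng:
            p=a+t*L*s
            k=np.arange(-8*P,8*P)
            q=p+np.outer(k,nn);v=m[np.clip(q[:,1].astype(int),0,r.shape[0]-1),np.clip(q[:,0].astype(int),0,r.shape[1]-1)]
            # outward nn: inside ->1, outside 0
            e=[j for j in range(1,len(k)) if v[j-1]==1 and v[j]==0]
            if len(e)==1:pts.append(q[e[0]])
        pts=np.float32(pts)
        l=cv2.fitLine(pts,cv2.DIST_HUBER,0,.5,.01,.01).ravel();
        wd=np.array([-l[1],-l[0]]);print(n,i,len(pts),"world dir ang",np.degrees(np.arctan2(wd[1],wd[0])))
        lines.append(l)
    cs=[]
    for i in range(4):
        l1,l2=lines[i-1],lines[i];A=np.c_[l1[:2],-l2[:2]];s=np.linalg.solve(A,l2[2:]-l1[2:]);p=l1[2:]+s[0]*l1[:2]
        cs.append([.545-(p[1]/P/1000-.2),-.015-(p[0]/P/1000-.2)])
    cs=np.array(cs);print(cs.round(4),"ctr",cs.mean(0),"sides",[np.linalg.norm(cs[i]-cs[(i+1)%4]).round(4) for i in range(4)])
E
```

```text
top 0 80 world dir ang -103.04025
top 1 59 world dir ang -13.057428
top 2 80 world dir ang -103.0699
top 3 60 world dir ang -13.414789
[[ 0.6721  0.136 ]
 [ 0.5991 -0.1794]
 [ 0.4387 -0.1422]
 [ 0.5121  0.1742]] ctr [ 0.55551213 -0.00283109] sides [np.float32(0.3238), np.float32(0.1647), np.float32(0.3248), np.float32(0.1645)]Traceback (most recent call last):
  File "<stdin>", line 21, in <module>
cv2.error: OpenCV(4.12.0) /io/opencv/modules/imgproc/src/linefit.cpp:618: error: (-215:Assertion failed) npoints2 >= 0 || npoints3 >= 0 in function 'fitLine'
```

```bash
cat >> h.py <<'E'
from scipy.spatial.transform import Rotation as Rn
def toolR(s):
    q=s["orientation"];return Rn.from_quat([q[1],q[2],q[3],q[0]]).as_matrix()
def plan(tgt,jaw_ang=None):
    """tgt world TCP pos; jaw_ang world angle (deg) of tool y, modulo 180"""
    s=env.get_state();R=toolR(s);p=s["tcp_pos"]
    o=R.T@(np.array(tgt)-p)*100
    a=np.degrees(np.arctan2(R[1,1],R[0,1]));out=f"t{s['clock']:.1f} tcp{p.round(4)} gap{s['finger_gap']:.4f} F{s['wrist_force'].round(1)} j{s['joint_pos'].round(2)} tooly ang {a:.2f} z ang {np.degrees(np.arctan2(R[1,2],R[0,2])):.2f} down {R[:,0].round(3)} offset cm {o.round(2)}"
    if jaw_ang is not None:
        d=(jaw_ang-a+90)%180-90; out+=f" world turn {d:.2f} (other {d-np.sign(d)*180:.1f}) => yaw about tool x {-d:.2f}"
    print(out)
E
python3 -c "
from h import *
plan((.535,.389,.2),np.degrees(np.arctan2(.407,.914)))"
```

```text
t0.1 tcp[ 0.2468 -0.5189  0.2305] gap0.0849 F[-0.4  0.1 -0.8] j[-1.27  0.31  0.05  1.3   0.    1.43] tooly ang -64.57 z ang -154.57 down [-0.     0.002 -1.   ] offset cm [  3.18 -69.61 -65.01] world turn 88.57 (other -91.4) => yaw about tool x -88.57
```

{"api": "servo_tool", "payload": {"increments": [{"offset":[0,-3.6,-3.4],"yaw":-5},{"offset":[0,-7.2,-6.8],"yaw":-10},{"offset":[0,-10.8,-10.2],"yaw":-15},{"offset":[0,-14.4,-13.6],"yaw":-20},{"offset":[0,-18,-17],"yaw":-25},{"offset":[0,-21.6,-20.4],"yaw":-30},{"offset":[0,-25.2,-23.8],"yaw":-35},{"offset":[0,-28.8,-27.2],"yaw":-40}], "claw": 0.7, "force": 60}}

```text
clock: 0.9
tcp_pos: [0.3688, -0.1405, 0.2312]
orientation: [0.383, 0.594, 0.383, -0.594]
wrist_force: [0.6, 0.0, 0.8]
finger_gap: 0.0599
```

```bash
python3 -c "
from h import *
plan((.535,.389,.12),24)"
```

```text
t0.9 tcp[ 0.3688 -0.1405  0.2312] gap0.0599 F[0.6 0.  0.8] j[-0.57 -0.04 -0.37  1.24  0.    1.43] tooly ang -24.41 z ang -114.41 down [ 0. -0. -1.] offset cm [ 11.11  -6.75 -55.08] world turn 48.41 (other -131.6) => yaw about tool x -48.41
```

{"api": "servo_tool", "payload": {"increments": [{"offset":[0,-0.6,-4.9],"yaw":-6},{"offset":[0,-1.2,-9.8],"yaw":-12},{"offset":[0,-1.8,-14.7],"yaw":-18},{"offset":[0,-2.4,-19.6],"yaw":-24},{"offset":[0,-3,-24.5],"yaw":-30},{"offset":[0,-3.6,-29.4],"yaw":-36},{"offset":[1,-4.2,-34.2],"yaw":-42},{"offset":[2,-4.8,-38.8],"yaw":-48.4}]}}

```text
clock: 1.7
tcp_pos: [0.4868, 0.2327, 0.211]
orientation: [0.594, 0.385, 0.593, -0.384]
wrist_force: [0.9, -0.9, 0.5]
finger_gap: 0.0597
```

```bash
python3 -c "
from h import *
plan((.535,.389,.07),24)"
```

```text
t1.7 tcp[0.4868 0.2327 0.211 ] gap0.0597 F[ 0.9 -0.9  0.5] j[ 0.3   0.25 -0.09  1.23 -0.    1.45] tooly ang 24.13 z ang -65.87 down [ 0.001 -0.    -1.   ] offset cm [ 14.1   10.78 -12.3 ] world turn -0.13 (other 179.9) => yaw about tool x 0.13
```

{"api": "servo_tool", "payload": {"increments": [{"offset":[1.5,2.5,-3],"yaw":0},{"offset":[3,5,-6],"yaw":0},{"offset":[5,7.5,-9],"yaw":0},{"offset":[7,10,-11.5],"yaw":0},{"offset":[9.5,10.8,-12.3],"yaw":0},{"offset":[12,10.8,-12.3],"yaw":0},{"offset":[14,10.8,-12.3],"yaw":0},{"offset":[14,10.8,-12.3],"yaw":0}]}}

```text
clock: 2.5
tcp_pos: [0.5329, 0.3852, 0.067]
orientation: [0.591, 0.383, 0.594, -0.388]
wrist_force: [0.1, -0.4, 0.4]
finger_gap: 0.0598
```

```bash
python3 - <<'E'
from m import *
plan((.535,.389,.024),24)
L=[]
for n in("scene","top"):
    p,d=env.read_camera(n);p=p[:,:,::-1].copy();cv2.imwrite(f"pics/{n}1.png",p)
    u,v=project(n,[.535,.389,.03])[0].astype(int);L.append(cv2.resize(p[v-40:v+40,u-40:u+40],(400,400),interpolation=cv2.INTER_CUBIC))
cv2.imwrite("pics/g1.png",np.hstack(L))
E
```

```text
t2.5 tcp[0.5329 0.3852 0.067 ] gap0.0598 F[ 0.1 -0.4  0.4] j[ 0.5   0.56  0.02  1.04 -0.    1.66] tooly ang 23.85 z ang -66.15 down [-0.007 -0.004 -1.   ] offset cm [ 4.29  0.38 -0.26] world turn 0.15 (other -179.8) => yaw about tool x -0.15
```

View pics/g1.png

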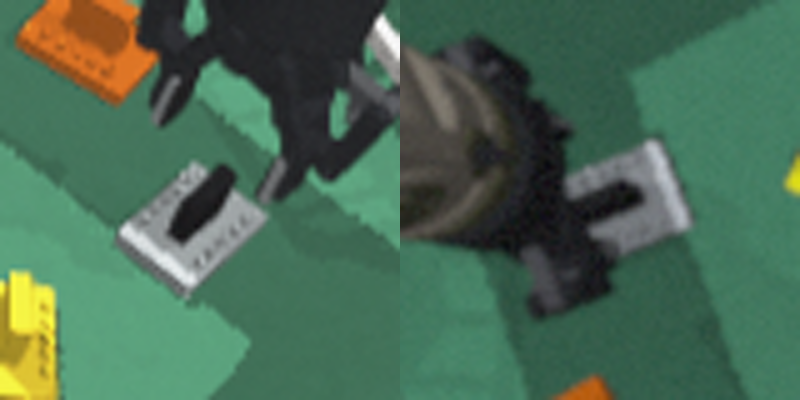

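{"api": "servo_tool", "payload": {"increments": [{"offset":[0.5,0.2,-0.1],"yaw":0},{"offset":[1.5,0.3,-0.2],"yaw":0},{"offset":[2.5,0.3,-0.2],"yaw":0},{"offset":[3.2,0.3,-0.2],"yaw":0},{"offset":[3.8,0.3,-0.2],"yaw":0},{"offset":[4.2,0.3,-0.2],"yaw":0},{"offset":[4.2,0.3,-0.2],"yaw":0},{"offset":[4.2,0.3,-0.2],"yaw":0}]}}

```text
clock: 3.4
tcp_pos: [0.5377, 0.3896, 0.0293]
orientation: [0.592, 0.386, 0.592, -0.386]
wrist_force: [-0.0, -0.7, 0.1]
finger_gap: 0.0598
```

```bash
python3 - <<'E'
from m import *
plan((.535,.389,.024),24)
E
```

```text
t3.4 tcp[0.5377 0.3896 0.0293] gap0.0598 F[-0.  -0.7  0.1] j[ 0.51  0.6  -0.02  0.95 -0.    1.66] tooly ang 23.83 z ang -66.17 down [ 0. -0. -1.] offset cm [ 0.53 -0.27 -0.06] world turn 0.17 (other -179.8) => yaw about tool x -0.17
```

{"api": "servo_tool", "payload": {"increments": [{"offset":[0.2,-0.2,0],"yaw":0},{"offset":[0.5,-0.2,0],"yaw":0},{"offset":[0.5,-0.2,0],"yaw":0},{"offset":[0.5,-0.2,0],"yaw":0},{"offset":[0.5,-0.2,0],"yaw":0},{"offset":[0.5,-0.2,0],"yaw":0},{"offset":[0.5,-0.2,0],"yaw":0},{"offset":[0.5,-0.2,0],"yaw":0}]}}

```text
clock: 4.2
tcp_pos: [0.5359, 0.3887, 0.0243]
orientation: [0.592, 0.386, 0.592, -0.386]
wrist_force: [-0.9, -0.2, -0.0]
finger_gap: 0.0596
```

{"api": "servo_tool", "payload": {"increments": [{"offset":[0,0,0]},{"offset":[0,0,0]},{"offset":[0,0,0]},{"offset":[0,0,0]},{"offset":[0,0,0]},{"offset":[0,0,0]},{"offset":[0,0,0]},{"offset":[0,0,0]}], "claw": 0}}

```text
invalid input
```

```bash
python3 - <<'E'
from m import *
plan((.535,.389,.024),24)
E
```

```text
t4.2 tcp[0.5359 0.3887 0.0243] gap0.0596 F[-0.9 -0.2 -0. ] j[ 0.51  0.6  -0.03  0.94 -0.    1.66] tooly ang 23.83 z ang -66.17 down [ 0. -0. -1.] offset cm [ 0.03 -0.07 -0.06] world turn 0.17 (other -179.8) => yaw about tool x -0.17
```

Yaw must be included in every row.

{"api": "servo_tool", "payload": {"increments": [{"offset":[0,0,0],"yaw":0},{"offset":[0,0,0],"yaw":0},{"offset":[0,0,0],"yaw":0},{"offset":[0,0,0],"yaw":0},{"offset":[0,0,0],"yaw":0},{"offset":[0,0,0],"yaw":0},{"offset":[0,0,0],"yaw":0},{"offset":[0,0,0],"yaw":0}], "claw": 0}}

```text
clock: 5.0
tcp_pos: [0.5359, 0.3888, 0.0243]
orientation: [0.592, 0.386, 0.592, -0.386]
wrist_force: [-0.3, 0.1, 1.0]
finger_gap: 0.0105
```

{"api": "servo_tool", "payload": {"increments": [{"offset":[-2,0,0],"yaw":0},{"offset":[-4,0,0],"yaw":0},{"offset":[-7,0,0],"yaw":0},{"offset":[-10,0,0],"yaw":0},{"offset":[-13,0,0],"yaw":0},{"offset":[-15,0,0],"yaw":0},{"offset":[-15,0,0],"yaw":0},{"offset":[-15,0,0],"yaw":0}]}}

```text
clock: 5.8
tcp_pos: [0.5357, 0.3887, 0.1736]
orientation: [0.592, 0.386, 0.592, -0.386]
wrist_force: [0.6, -0.3, -1.4]
finger_gap: 0.0109
```

```bash
python3 - <<'E'
from m import *
plan((.5515,-.023,.14),-13.1)
L=[]
for n in("scene","top"):
    p,d=env.read_camera(n);p=p[:,:,::-1].copy();cv2.imwrite(f"pics/{n}2.png",p)
    u,v=project(n,[.535,.389,.16])[0].astype(int);L.append(cv2.resize(p[v-40:v+40,u-40:u+40],(400,400),interpolation=cv2.INTER_CUBIC))
cv2.imwrite("pics/g2.png",np.hstack(L))
E
```

```text
t5.8 tcp[0.5357 0.3887 0.1736] gap0.0109 F[ 0.6 -0.3 -1.4] j[ 0.51  0.5   0.19  1.26 -0.    1.66] tooly ang 23.83 z ang -66.17 down [-0. -0. -1.] offset cm [  3.37 -15.19  38.3 ] world turn -36.93 (other 143.1) => yaw about tool x 36.93
```

View pics/g2.png

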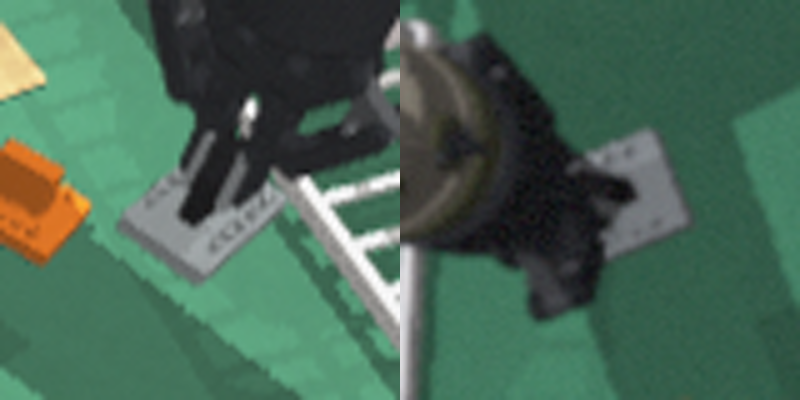

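{"api": "servo_tool", "payload": {"increments": [{"offset":[0,-1.2,3.0],"yaw":3},{"offset":[0,-2.8,7.1],"yaw":8},{"offset":[0,-4.6,11.6],"yaw":13},{"offset":[0,-6.4,16.1],"yaw":18},{"offset":[0,-8.2,20.6],"yaw":23},{"offset":[0,-10,25.1],"yaw":28},{"offset":[0,-11.8,29.6],"yaw":33},{"offset":[0,-13.2,33.3],"yaw":37}]}}

```text
clock: 6.7
tcp_pos: [0.5482, 0.0284, 0.1725]
orientation: [-0.438, -0.554, -0.439, 0.556]
wrist_force: [0.7, 0.7, -0.5]
finger_gap: 0.0111
```

{"api": "servo_tool", "payload": {"increments": [{"offset":[0,-1.5,2],"yaw":0},{"offset":[0,-2.5,3.5],"yaw":0},{"offset":[0,-3.5,4.5],"yaw":0},{"offset":[0,-4.2,5],"yaw":0},{"offset":[0,-4.2,5],"yaw":0},{"offset":[0,-4.2,5],"yaw":0},{"offset":[0,-4.2,5],"yaw":0},{"offset":[0,-4.2,5],"yaw":0}]}}

```text
clock: 7.5
tcp_pos: [0.4978, -0.0078, 0.1743]
orientation: [0.44, 0.554, 0.44, -0.554]
wrist_force: [-0.1, -0.1, -1.9]
finger_gap: 0.0109
```

```bash
python3 - <<'E'
from m import *
plan((.5515,-.023,.10),-13.1)
E
```

```text
t7.5 tcp[ 0.4978 -0.0078  0.1743] gap0.0109 F[-0.1 -0.1 -1.9] j[-0.18  0.19 -0.26  1.12  0.    1.62] tooly ang -13.12 z ang -103.12 down [ 0. -0. -1.] offset cm [7.43 5.57 0.26] world turn 0.02 (other -180.0) => yaw about tool x -0.02
```

{"api": "servo_tool", "payload": {"increments": [{"offset":[0,2,0.1],"yaw":0},{"offset":[0,4,0.2],"yaw":0},{"offset":[1,5.6,0.3],"yaw":0},{"offset":[3,5.6,0.3],"yaw":0},{"offset":[5,5.6,0.3],"yaw":0},{"offset":[6.5,5.6,0.3],"yaw":0},{"offset":[6.5,5.6,0.3],"yaw":0},{"offset":[6.5,5.6,0.3],"yaw":0}]}}

```text
clock: 8.3
tcp_pos: [0.5513, -0.0237, 0.1093]
orientation: [-0.439, -0.554, -0.44, 0.554]
wrist_force: [0.4, -0.1, -1.4]
finger_gap: 0.0106
```

```bash
python3 - <<'E'
from m import *
plan((.5515,-.023,.10),-13.1)
L=[]
for n in("scene","top"):
    p,d=env.read_camera(n);p=p[:,:,::-1].copy();cv2.imwrite(f"pics/{n}3.png",p)
    L.append(rectify(n,p,(.5515,-.023),.06,.065 if n=="top" else .097,3300))
cv2.imwrite("pics/g3.png",np.hstack(L))
u,v=project("scene",[.55,-.02,.08])[0].astype(int);p=cv2.imread("pics/scene3.png")
cv2.imwrite("pics/g3b.png",cv2.resize(p[v-48:v+48,u-64:u+64],(800,600),interpolation=cv2.INTER_CUBIC))
E
```

```text
t8.3 tcp[ 0.5513 -0.0237  0.1093] gap0.0106 F[ 0.4 -0.1 -1.4] j[-0.19  0.34 -0.23  1.01 -0.    1.61] tooly ang -13.14 z ang -103.14 down [-0.  0. -1.] offset cm [ 0.93  0.01 -0.08] world turn 0.04 (other -180.0) => yaw about tool x -0.04
```

View pics/g3.png

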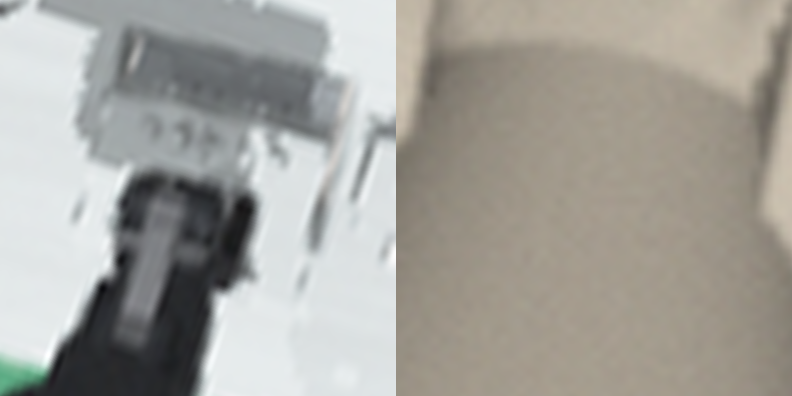

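View pics/g3b.png

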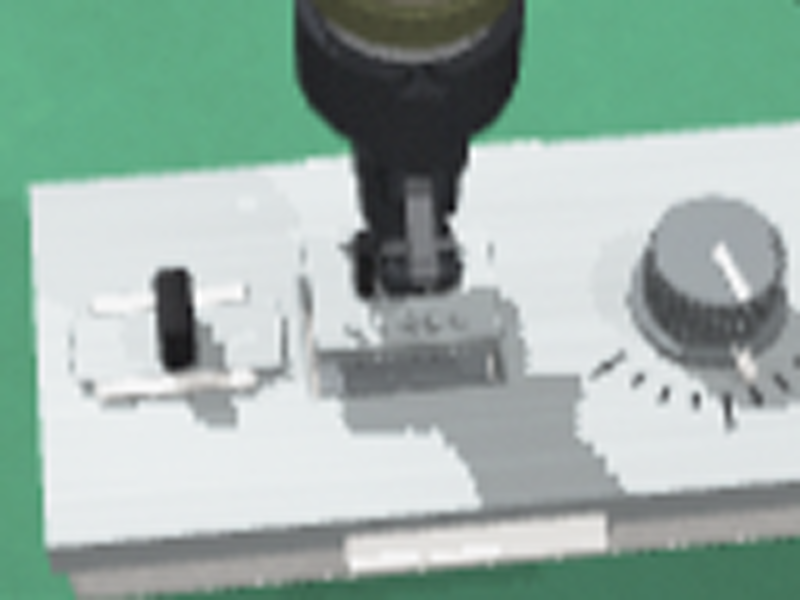

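```bash
python3 - <<'E'
from m import *
p=cv2.imread("pics/scene3.png");u,v=project("scene",[.55,-.02,.08])[0].astype(int)
c,s=np.cos(np.radians(-13.1)),np.sin(np.radians(-13.1));X=np.array([c,s]);Y=np.array([-s,c])
u0,v0=u-10,v+5
k=16
im=cv2.resize(p[v0-18:v0+18,u0-24:u0+24],(48*k,36*k),interpolation=cv2.INTER_CUBIC)
def dot(P,col):
    q=(project("scene",P)[0]-[u0-24,v0-18]+.5)*k;cv2.circle(im,tuple(q.astype(int)),3,col,-1)
for R,col in (((.5515,-.023),(0,0,255)),):
    for a in(-.0365,.0365):
        for t in np.linspace(-.0265,.0265,7):dot(np.r_[np.array(R)+X*t+Y*a,.065],col)
    for t in np.linspace(-.0365,.0365,9):dot(np.r_[np.array(R)+X*.0265+Y*t,.065],col)
R=np.array([.5513,-.0237])
for z in(.085,.097):
    for t in np.linspace(-.035,.035,9):dot(np.r_[R+X*.025+Y*t,z],(255,0,0))
cv2.imwrite("pics/g3c.png",im)
E
```

```text
(no output)
```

View pics/g3c.png

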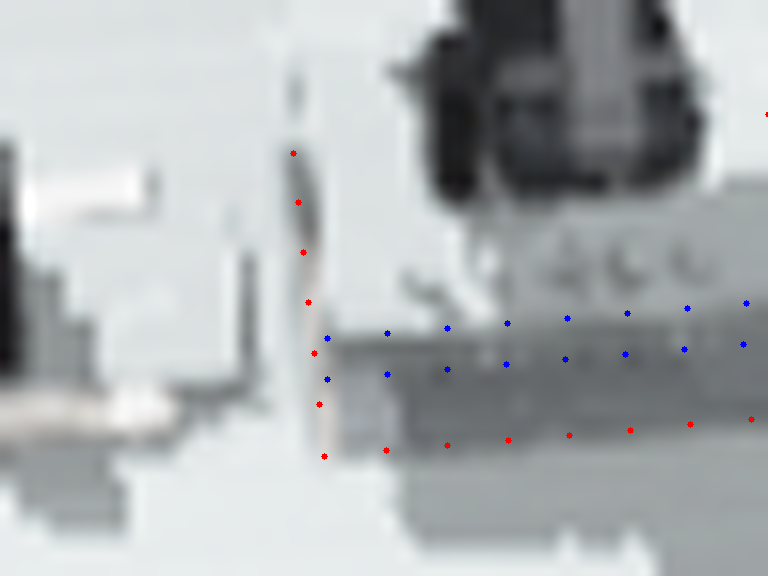

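{"api": "servo_tool", "payload": {"increments": [{"offset":[0.6,0,0],"yaw":0},{"offset":[1.2,0,0],"yaw":0},{"offset":[1.6,0,0],"yaw":0},{"offset":[1.9,0,0],"yaw":0},{"offset":[2.1,0,0],"yaw":0},{"offset":[2.3,0,0],"yaw":0},{"offset":[2.3,0,0],"yaw":0},{"offset":[2.3,0,0],"yaw":0}]}}

```text
clock: 9.2
tcp_pos: [0.5512, -0.024, 0.0864]
orientation: [0.439, 0.554, 0.439, -0.554]
wrist_force: [0.4, 0.0, -1.3]
finger_gap: 0.0109
```

```bash
python3 - <<'E'
from m import *
plan((.5515,-.023,.077),-13.1)
p,d=env.read_camera("scene");p=p[:,:,::-1].copy();cv2.imwrite("pics/scene4.png",p);u,v=project("scene",[.55,-.02,.08])[0].astype(int)
cv2.imwrite("pics/g4.png",cv2.resize(p[v-27:v+27,u-36:u+36],(800,600),interpolation=cv2.INTER_CUBIC))
E
```

```text
t9.2 tcp[ 0.5512 -0.024   0.0864] gap0.0109 F[ 0.4  0.  -1.3] j[-0.19  0.35 -0.26  0.95 -0.    1.61] tooly ang -13.17 z ang -103.17 down [ 0. -0. -1.] offset cm [ 0.94  0.01 -0.11] world turn 0.07 (other -179.9) => yaw about tool x -0.07
```

View pics/g4.png

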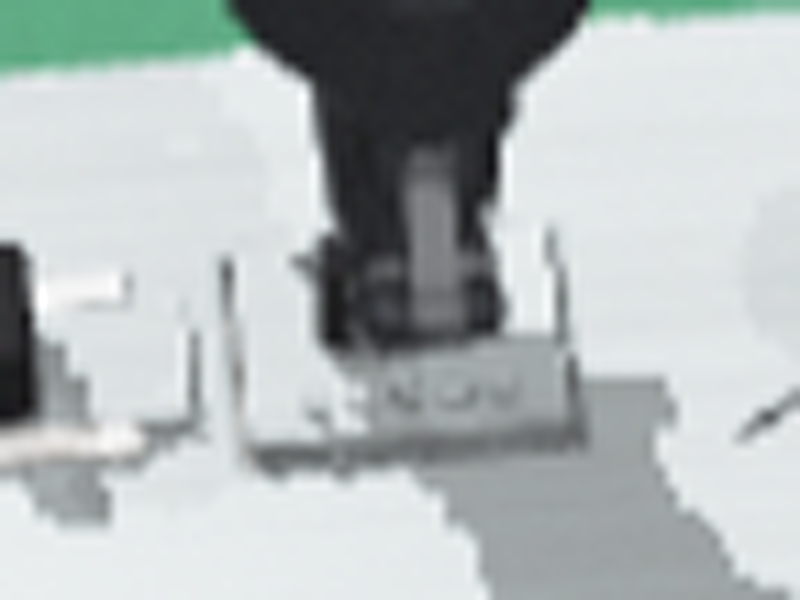

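{"api": "servo_tool", "payload": {"increments": [{"offset":[0.2,0,-0.05],"yaw":0},{"offset":[0.4,0,-0.05],"yaw":0},{"offset":[0.5,0,-0.05],"yaw":0},{"offset":[0.6,0,-0.05],"yaw":0},{"offset":[0.7,0,-0.05],"yaw":0},{"offset":[0.8,0,-0.05],"yaw":0},{"offset":[0.9,0,-0.05],"yaw":0},{"offset":[0.9,0,-0.05],"yaw":0}]}}

```text
clock: 10.05
tcp_pos: [0.5515, -0.0235, 0.0773]
orientation: [0.439, 0.554, 0.439, -0.554]
wrist_force: [0.0, 0.8, 3.3]
finger_gap: 0.0111
```

```bash
python3 - <<'E'
from m import *
plan((.5515,-.023,.077),-13.1)
E
```

```text
t10.1 tcp[ 0.5515 -0.0235  0.0773] gap0.0111 F[0.  0.8 3.3] j[-0.19  0.36 -0.28  0.93  0.    1.61] tooly ang -13.17 z ang -103.17 down [ 0.001 -0.    -1.   ] offset cm [ 0.03 -0.01 -0.05] world turn 0.07 (other -179.9) => yaw about tool x -0.07
```

{"api": "servo_tool", "payload": {"increments": [{"offset":[0.05,0,0],"yaw":0},{"offset":[0.1,0,0],"yaw":0},{"offset":[0.15,0,0],"yaw":0},{"offset":[0.2,0,0],"yaw":0},{"offset":[0.25,0,0],"yaw":0},{"offset":[0.25,0,0],"yaw":0},{"offset":[0.25,0,0],"yaw":0},{"offset":[0.25,0,0],"yaw":0}]}}

```text
clock: 10.85
tcp_pos: [0.5516, -0.0235, 0.0771]
orientation: [0.44, 0.554, 0.439, -0.554]
wrist_force: [-4.8, 0.5, 18.6]
finger_gap: 0.0103
```

```bash
python3 - <<'E'
from m import *
plan((.5515,-.023,.077),-13.1)
p,d=env.read_camera("scene");p=p[:,:,::-1].copy();cv2.imwrite("pics/scene5.png",p);u,v=project("scene",[.55,-.02,.08])[0].astype(int)
cv2.imwrite("pics/g5.png",cv2.resize(p[v-27:v+27,u-36:u+36],(800,600),interpolation=cv2.INTER_CUBIC))
E
```

```text
t10.8 tcp[ 0.5516 -0.0235  0.0771] gap0.0103 F[-4.8  0.5 18.6] j[-0.19  0.36 -0.28  0.93 -0.    1.61] tooly ang -13.17 z ang -103.17 down [ 0.002 -0.    -1.   ] offset cm [ 0.01 -0.02 -0.05] world turn 0.07 (other -179.9) => yaw about tool x -0.07
```

View pics/g5.png

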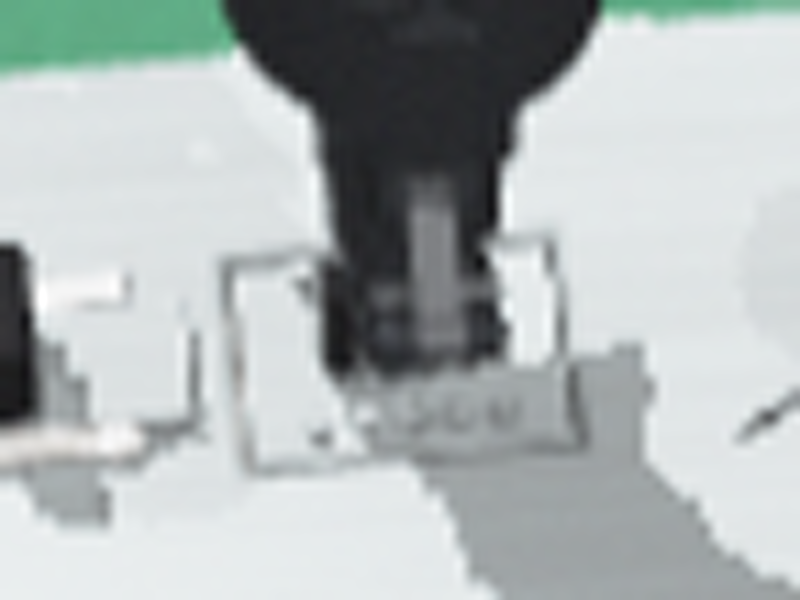

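{"api": "servo_tool", "payload": {"increments": [{"offset":[-0.2,0,0],"yaw":0},{"offset":[-0.2,0,0],"yaw":0},{"offset":[-0.2,0,0],"yaw":0},{"offset":[-0.2,0,0],"yaw":0},{"offset":[-0.2,0,0],"yaw":0},{"offset":[-0.2,0,0],"yaw":0},{"offset":[-0.2,0,0],"yaw":0},{"offset":[-0.2,0,0],"yaw":0}], "claw": 0.45}}

```text
clock: 11.7
tcp_pos: [0.5512, -0.0235, 0.0767]
orientation: [-0.439, -0.554, -0.439, 0.554]
wrist_force: [0.5, -0.8, -1.0]
finger_gap: 0.0382
```

{"api": "servo_tool", "payload": {"increments": [{"offset":[-1,0,0],"yaw":0},{"offset":[-3,0,0],"yaw":0},{"offset":[-5.5,0,0],"yaw":0},{"offset":[-8,0,0],"yaw":0},{"offset":[-8,0,-4],"yaw":0},{"offset":[-8,-3,-8],"yaw":0},{"offset":[-8,-6,-12],"yaw":0},{"offset":[-8,-8,-15],"yaw":0}]}}

```text
clock: 12.5
tcp_pos: [0.5062, 0.1428, 0.1577]
orientation: [0.44, 0.554, 0.44, -0.554]
wrist_force: [0.8, 0.0, -0.0]
finger_gap: 0.0382
```

```bash
python3 - <<'E'
from m import *
plan((.535,-.108,.075),76.9)
L=[]
for n in("scene","top"):
    p,d=env.read_camera(n);p=p[:,:,::-1].copy();cv2.imwrite(f"pics/{n}6.png",p)
    L.append(rectify(n,p,(.545,-.055),.1,.065,2000))
cv2.imwrite("pics/g6.png",np.hstack(L))
L=[rectify(n,cv2.imread(f"pics/{n}6.png"),(.535,-.108),.04,.101,5000) for n in("scene","top")]
cv2.imwrite("pics/g6b.png",np.hstack(L))
E
```

```text
t12.5 tcp[0.5062 0.1428 0.1577] gap0.0382 F[ 0.8  0.  -0. ] j[ 0.12  0.25 -0.22  1.1   0.    1.92] tooly ang -13.12 z ang -103.12 down [ 0.  0. -1.] offset cm [ 8.26  8.5  23.78] world turn -89.98 (other 90.0) => yaw about tool x 89.98
```

View pics/g6.png

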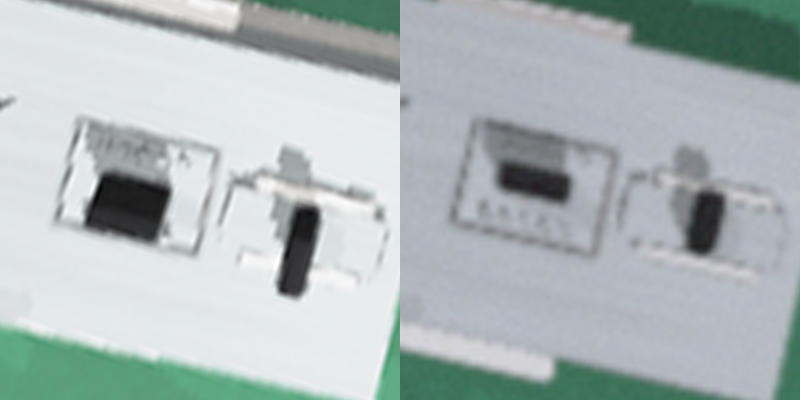

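View pics/g6b.png

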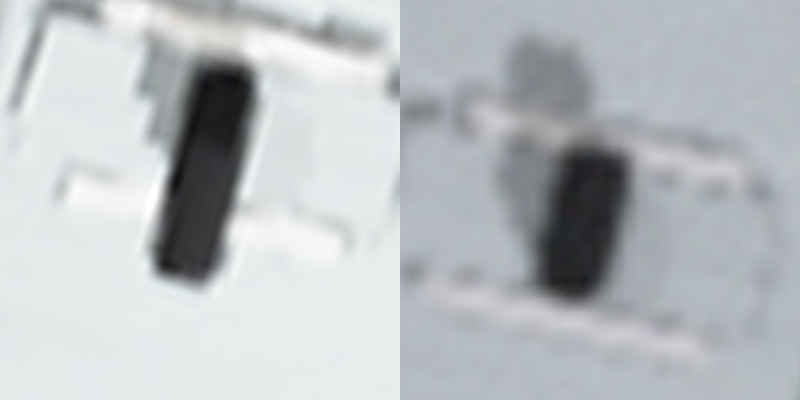

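{"api": "servo_tool", "payload": {"increments": [{"offset":[0,1.1,3],"yaw":-8.5},{"offset":[0,2.1,6],"yaw":-17},{"offset":[0,3.2,9],"yaw":-25.5},{"offset":[0,4.2,12],"yaw":-34},{"offset":[0,5.3,15],"yaw":-42.5},{"offset":[0,6.4,18],"yaw":-51},{"offset":[0,7.5,21],"yaw":-59.5},{"offset":[0,8.4,23.6],"yaw":-68}]}}

```text
clock: 13.4
tcp_pos: [0.5359, -0.1109, 0.1576]
orientation: [0.675, 0.212, 0.674, -0.212]
wrist_force: [-0.1, 0.0, -0.5]
finger_gap: 0.0387
```

{"api": "servo_tool", "payload": {"increments": [{"offset":[0,0,0],"yaw":-8},{"offset":[0,0,0],"yaw":-16},{"offset":[0,0,0],"yaw":-22},{"offset":[0,0,0],"yaw":-22},{"offset":[0,0,0],"yaw":-22},{"offset":[0,0,0],"yaw":-22},{"offset":[0,0,0],"yaw":-22},{"offset":[0,0,0],"yaw":-22}]}}

```text
clock: 14.2
tcp_pos: [0.5355, -0.1081, 0.1569]
orientation: [0.702, 0.081, 0.702, -0.081]
wrist_force: [0.2, -0.6, -0.1]
finger_gap: 0.0385
```

```bash
python3 - <<'E'
from m import *
plan((.532,-.1075,.078),76.9)
E
```

```text
t14.2 tcp[ 0.5355 -0.1081  0.1569] gap0.0385 F[ 0.2 -0.6 -0.1] j[-0.35  0.29 -0.17  1.11 -0.   -0.12] tooly ang 76.80 z ang -13.20 down [ 0. -0. -1.] offset cm [ 7.89 -0.02 -0.36] world turn 0.10 (other -179.9) => yaw about tool x -0.10
```

{"api": "servo_tool", "payload": {"increments": [{"offset":[1,0,-0.2],"yaw":0},{"offset":[3,0,-0.3],"yaw":0},{"offset":[4.5,0,-0.3],"yaw":0},{"offset":[6,0,-0.3],"yaw":0},{"offset":[7,0,-0.3],"yaw":0},{"offset":[7.6,0,-0.3],"yaw":0},{"offset":[7.9,0,-0.3],"yaw":0},{"offset":[7.9,0,-0.3],"yaw":0}]}}

```text
clock: 15.0
tcp_pos: [0.5326, -0.1075, 0.0776]
orientation: [0.702, 0.081, 0.703, -0.081]
wrist_force: [0.5, 0.1, -0.8]
finger_gap: 0.0384
```

```bash
python3 - <<'E'
from m import *
plan((.532,-.1075,.078),76.9)
p,d=env.read_camera("scene");p=p[:,:,::-1].copy();u,v=project("scene",[.54,-.07,.08])[0].astype(int)
cv2.imwrite("pics/g7.png",cv2.resize(p[v-36:v+36,u-48:u+48],(800,600),interpolation=cv2.INTER_CUBIC))
E
```

```text
t15.0 tcp[ 0.5326 -0.1075  0.0776] gap0.0384 F[ 0.5  0.1 -0.8] j[-0.35  0.35 -0.3   0.92 -0.   -0.12] tooly ang 76.82 z ang -13.18 down [-0. -0. -1.] offset cm [-0.04 -0.02 -0.06] world turn 0.08 (other -179.9) => yaw about tool x -0.08
```

View pics/g7.png

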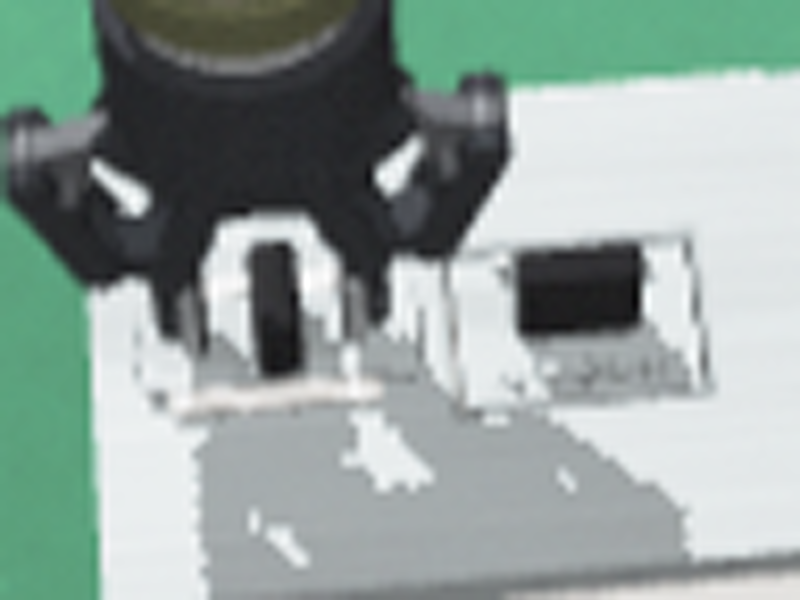

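{"api": "servo_tool", "payload": {"increments": [{"offset":[0,0,0],"yaw":0},{"offset":[0,0,0],"yaw":0},{"offset":[0,0,0],"yaw":0},{"offset":[0,0,0],"yaw":0},{"offset":[0,0,0],"yaw":0},{"offset":[0,0,0],"yaw":0},{"offset":[0,0,0],"yaw":0},{"offset":[0,0,0],"yaw":0}], "claw": 0, "force": 30}}

```text
clock: 15.85
tcp_pos: [0.5333, -0.1071, 0.0786]
orientation: [0.703, 0.081, 0.702, -0.081]
wrist_force: [0.5, 4.5, 5.8]
finger_gap: 0.0133
```

{"api": "servo_tool", "payload": {"increments": [{"offset":[0,0.2,0],"yaw":0},{"offset":[0,0.4,0],"yaw":0},{"offset":[0,0.6,0],"yaw":0},{"offset":[0,0.8,0],"yaw":0},{"offset":[0,1.0,0],"yaw":0},{"offset":[0,1.2,0],"yaw":0},{"offset":[0,1.2,0],"yaw":0},{"offset":[0,1.2,0],"yaw":0}]}}

```text
clock: 16.65
tcp_pos: [0.5357, -0.0967, 0.0786]
orientation: [0.703, 0.081, 0.702, -0.082]
wrist_force: [-1.0, 0.3, 5.0]
finger_gap: 0.0132
```

```bash
python3 - <<'E'
from m import *
plan((.532,-.1075,.078),76.9)
p,d=env.read_camera("scene");p=p[:,:,::-1].copy();u,v=project("scene",[.54,-.07,.08])[0].astype(int)
cv2.imwrite("pics/g8.png",cv2.resize(p[v-36:v+36,u-48:u+48],(800,600),interpolation=cv2.INTER_CUBIC))
E
```

```text
t16.6 tcp[ 0.5357 -0.0967  0.0786] gap0.0132 F[-1.   0.3  5. ] j[-0.33  0.35 -0.3   0.93 -0.   -0.09] tooly ang 76.81 z ang -13.19 down [ 0.001 -0.002 -1.   ] offset cm [ 0.06 -1.14 -0.11] world turn 0.09 (other -179.9) => yaw about tool x -0.09
```

View pics/g8.png

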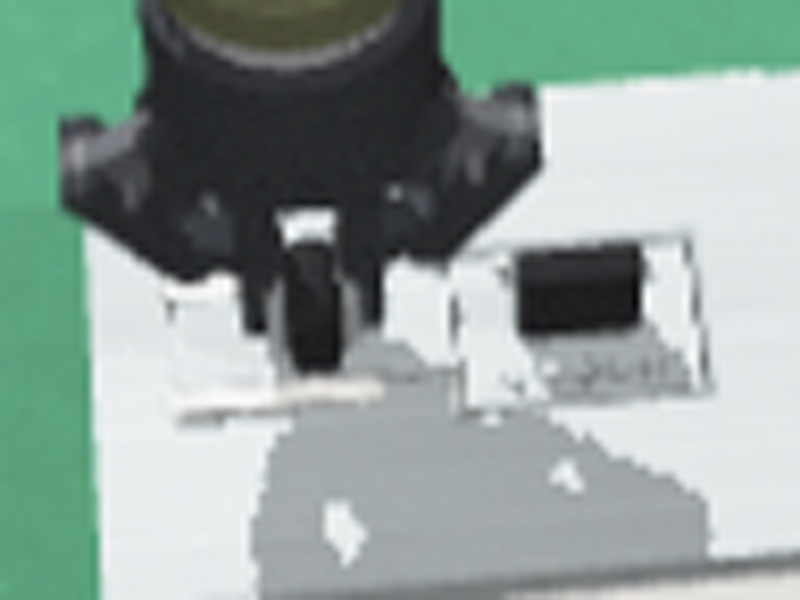

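{"api": "servo_tool", "payload": {"increments": [{"offset":[-0.05,0.2,0],"yaw":0},{"offset":[-0.05,0.4,0],"yaw":0},{"offset":[-0.05,0.6,0],"yaw":0},{"offset":[-0.05,0.8,0],"yaw":0},{"offset":[-0.05,1.0,0],"yaw":0},{"offset":[-0.05,1.1,0],"yaw":0},{"offset":[-0.05,1.2,0],"yaw":0},{"offset":[-0.05,1.3,0],"yaw":0}]}}

```text
clock: 17.5
tcp_pos: [0.5386, -0.0836, 0.0785]
orientation: [0.703, 0.081, 0.702, -0.082]
wrist_force: [0.5, -5.3, 4.6]
finger_gap: 0.0135
```

```bash
python3 - <<'E'
from m import *
plan((.532,-.1075,.078),76.9)
E
```

```text
t17.5 tcp[ 0.5386 -0.0836  0.0785] gap0.0135 F[ 0.5 -5.3  4.6] j[-0.3   0.35 -0.29  0.93 -0.   -0.07] tooly ang 76.82 z ang -13.18 down [ 0.001 -0.001 -1.   ] offset cm [ 0.06 -2.48 -0.1 ] world turn 0.08 (other -179.9) => yaw about tool x -0.08
```

{"api": "servo_tool", "payload": {"increments": [{"offset":[0,0.1,0],"yaw":0},{"offset":[0,0.15,0],"yaw":0},{"offset":[0,0.2,0],"yaw":0},{"offset":[0,0.2,0],"yaw":0},{"offset":[0,0.2,0],"yaw":0},{"offset":[0,0.2,0],"yaw":0},{"offset":[0,0.2,0],"yaw":0},{"offset":[0,0.2,0],"yaw":0}]}}

```text
clock: 18.3
tcp_pos: [0.5387, -0.0835, 0.0786]
orientation: [0.702, 0.08, 0.702, -0.083]
wrist_force: [-1.4, -9.9, 4.6]
finger_gap: 0.0134
```

{"api": "servo_tool", "payload": {"increments": [{"offset":[0,-0.2,0],"yaw":0},{"offset":[0,-0.2,0],"yaw":0},{"offset":[0,-0.2,0],"yaw":0},{"offset":[0,-0.2,0],"yaw":0},{"offset":[0,-0.2,0],"yaw":0},{"offset":[0,-0.2,0],"yaw":0},{"offset":[0,-0.2,0],"yaw":0},{"offset":[0,-0.2,0],"yaw":0}], "claw": 0.3}}

```text
clock: 19.1
tcp_pos: [0.5383, -0.0831, 0.0783]
orientation: [0.702, 0.081, 0.702, -0.081]
wrist_force: [-0.5, -0.8, -1.0]
finger_gap: 0.0255
```

{"api": "servo_tool", "payload": {"increments": [{"offset":[-0.5,0,0],"yaw":0},{"offset":[-2,0,0],"yaw":0},{"offset":[-4,0,0],"yaw":0},{"offset":[-7,0,0],"yaw":0},{"offset":[-9,0,0],"yaw":0},{"offset":[-9,0,-5],"yaw":0},{"offset":[-9,0,-10],"yaw":0},{"offset":[-9,0,-15],"yaw":0}]}}

```text
clock: 19.9
tcp_pos: [0.3909, -0.0486, 0.1685]
orientation: [0.703, 0.081, 0.702, -0.081]
wrist_force: [-0.2, -0.1, 0.9]
finger_gap: 0.0256
```

```bash
python3 - <<'E'
from m import *
plan((.578,.095,.15),None)
for n in("scene","top"):
    p,d=env.read_camera(n);p=p[:,:,::-1].copy();cv2.imwrite(f"pics/{n}9.png",p)
L=[rectify(n,cv2.imread(f"pics/{n}9.png"),(.545,-.055),.07,.067,2850) for n in("scene","top")]
cv2.imwrite("pics/g9.png",np.hstack(L))
L=[rectify("scene",cv2.imread("pics/scene9.png"),(.578,.095),.06,.104,3300),rectify("top",cv2.imread("pics/top9.png"),(.578,.095),.06,.104,3300)]
cv2.imwrite("pics/g9b.png",np.hstack(L))
E
```

```text
t19.9 tcp[ 0.3909 -0.0486  0.1685] gap0.0256 F[-0.2 -0.1  0.9] j[-0.33 -0.   -0.49  1.08 -0.   -0.1 ] tooly ang 76.83 z ang -13.17 down [ 0.001 -0.    -1.   ] offset cm [ 1.86 18.25 14.94]
```

View pics/g9.png

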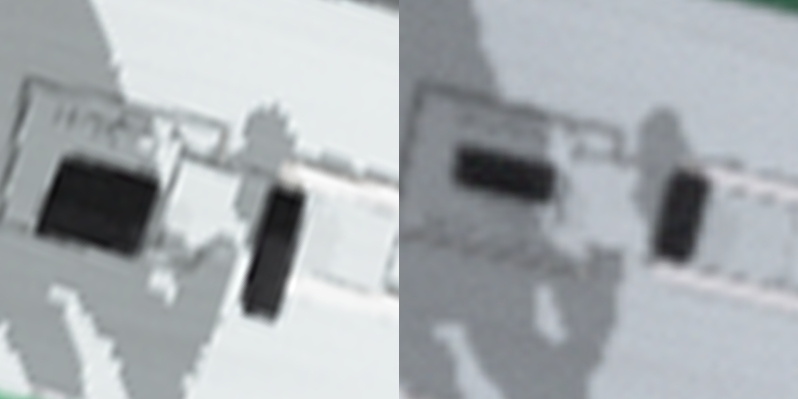

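View pics/g9b.png

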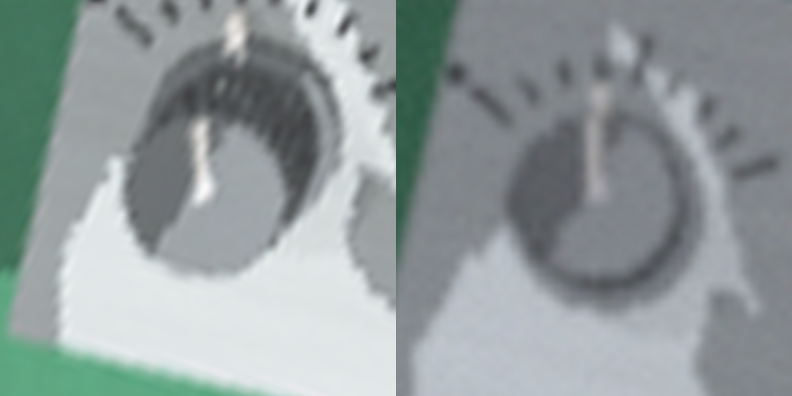

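{"api": "servo_tool", "payload": {"increments": [{"offset":[0,3.5,2.9],"yaw":0},{"offset":[0,7,5.8],"yaw":0},{"offset":[0,10.5,8.7],"yaw":0},{"offset":[0,14,11.6],"yaw":0},{"offset":[0,16.6,13.7],"yaw":0},{"offset":[0,18.2,15],"yaw":0},{"offset":[0,18.2,15],"yaw":0},{"offset":[0,18.2,15],"yaw":0}], "claw": 1}}

```text
clock: 20.8
tcp_pos: [0.5796, 0.0941, 0.168]
orientation: [0.702, 0.081, 0.703, -0.081]
wrist_force: [-1.4, -0.1, 0.3]
finger_gap: 0.0853
```

```bash
python3 - <<'E'
from m import *
plan((.5785,.094,.074),76.9)
E
```

```text
t20.8 tcp[0.5796 0.0941 0.168 ] gap0.0853 F[-1.4 -0.1  0.3] j[ 0.02  0.36 -0.04  1.17 -0.    0.25] tooly ang 76.86 z ang -13.14 down [-0.001 -0.    -1.   ] offset cm [ 9.4  -0.03 -0.1 ] world turn 0.04 (other -180.0) => yaw about tool x -0.04
```

{"api": "servo_tool", "payload": {"increments": [{"offset":[2,0,0],"yaw":0},{"offset":[4,0,-0.1],"yaw":0},{"offset":[6,0,-0.1],"yaw":0},{"offset":[7.5,0,-0.1],"yaw":0},{"offset":[8.7,0,-0.1],"yaw":0},{"offset":[9.3,0,-0.1],"yaw":0},{"offset":[9.3,0,-0.1],"yaw":0},{"offset":[9.3,0,-0.1],"yaw":0}]}}

```text
clock: 21.6
tcp_pos: [0.5791, 0.0941, 0.076]
orientation: [0.703, 0.081, 0.702, -0.081]
wrist_force: [-0.3, -0.8, 0.5]
finger_gap: 0.0855
```

{"api": "servo_tool", "payload": {"increments": [{"offset":[0,0,0],"yaw":0},{"offset":[0,0,0],"yaw":0},{"offset":[0,0,0],"yaw":0},{"offset":[0,0,0],"yaw":0},{"offset":[0,0,0],"yaw":0},{"offset":[0,0,0],"yaw":0},{"offset":[0,0,0],"yaw":0},{"offset":[0,0,0],"yaw":0}], "claw": 0, "force": 40}}

```text
clock: 22.4
tcp_pos: [0.5792, 0.094, 0.0762]
orientation: [0.703, 0.081, 0.702, -0.081]
wrist_force: [-1.9, -2.7, 6.0]
finger_gap: 0.0489
```

```bash
python3 - <<'E'
from m import *
plan((.5785,.094,.074),76.9)
E
```

```text
t22.4 tcp[0.5792 0.094  0.0762] gap0.0489 F[-1.9 -2.7  6. ] j[ 0.02  0.42 -0.19  0.96 -0.    0.25] tooly ang 76.82 z ang -13.18 down [ 0.001 -0.001 -1.   ] offset cm [ 0.22 -0.01 -0.07] world turn 0.08 (other -179.9) => yaw about tool x -0.08
```

{"api": "servo_tool", "payload": {"increments": [{"offset":[0,0,0],"yaw":6},{"offset":[0,0,0],"yaw":12},{"offset":[0,0,0],"yaw":19},{"offset":[0,0,0],"yaw":26},{"offset":[0,0,0],"yaw":33},{"offset":[0,0,0],"yaw":40},{"offset":[0,0,0],"yaw":45},{"offset":[0,0,0],"yaw":45}]}}

```text
clock: 23.2
tcp_pos: [0.5788, 0.0933, 0.0761]
orientation: [0.618, 0.344, 0.617, -0.345]
wrist_force: [-2.4, -4.4, 6.7]
finger_gap: 0.049
```

{"api": "servo_tool", "payload": {"increments": [{"offset":[0,0,0],"yaw":0},{"offset":[0,0,0],"yaw":0},{"offset":[0,0,0],"yaw":0},{"offset":[0,0,0],"yaw":0},{"offset":[0,0,0],"yaw":0},{"offset":[0,0,0],"yaw":0},{"offset":[0,0,0],"yaw":0},{"offset":[0,0,0],"yaw":0}]}}

```text
clock: 24.0
tcp_pos: [0.5788, 0.0933, 0.0761]
orientation: [0.618, 0.343, 0.617, -0.345]
wrist_force: [-1.8, -4.3, 7.1]
finger_gap: 0.0487
```

```bash
python3 - <<'E'
from m import *
plan((.5785,.094,.074),31.9)
p,d=env.read_camera("scene");p=p[:,:,::-1].copy();u,v=project("scene",[.59,.09,.08])[0].astype(int)
cv2.imwrite("pics/g10.png",cv2.resize(p[v-27:v+27,u-36:u+36],(800,600),interpolation=cv2.INTER_CUBIC))
E
```

```text
t24.0 tcp[0.5788 0.0933 0.0761] gap0.0487 F[-1.8 -4.3  7.1] j[ 0.02  0.42 -0.19  0.96 -0.    1.04] tooly ang 31.79 z ang -58.21 down [ 0.    -0.002 -1.   ] offset cm [ 0.21  0.01 -0.07] world turn 0.11 (other -179.9) => yaw about tool x -0.11
```

View pics/g10.png

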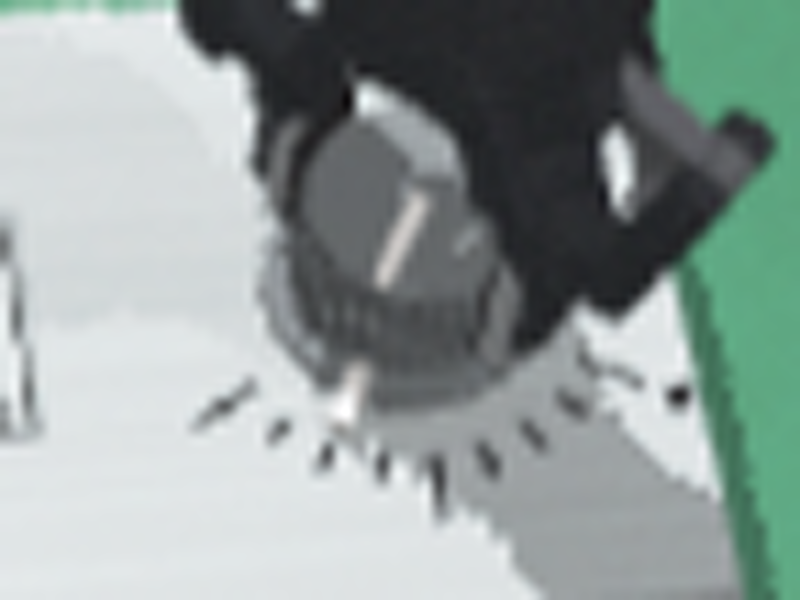

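{"api": "servo_tool", "payload": {"increments": [{"offset":[0,0,0],"yaw":0},{"offset":[0,0,0],"yaw":0},{"offset":[0,0,0],"yaw":0},{"offset":[0,0,0],"yaw":0},{"offset":[0,0,0],"yaw":0},{"offset":[0,0,0],"yaw":0},{"offset":[0,0,0],"yaw":0},{"offset":[0,0,0],"yaw":0}], "claw": 1}}

```text
clock: 24.85
tcp_pos: [0.5788, 0.0943, 0.0753]
orientation: [0.618, 0.344, 0.618, -0.344]
wrist_force: [-0.7, 0.1, 0.9]
finger_gap: 0.0855
```

{"api": "servo_tool", "payload": {"increments": [{"offset":[-2,0,0],"yaw":0},{"offset":[-5,0,0],"yaw":0},{"offset":[-9,0,0],"yaw":0},{"offset":[-12,0,0],"yaw":0},{"offset":[-12,0,-4.5],"yaw":0},{"offset":[-12,0,-9],"yaw":0},{"offset":[-12,0,-13],"yaw":0},{"offset":[-12,0,-13],"yaw":0}]}}

```text
clock: 25.65
tcp_pos: [0.5074, 0.2081, 0.1956]
orientation: [0.618, 0.342, 0.619, -0.342]
wrist_force: [0.2, -0.2, -0.3]
finger_gap: 0.0856
```

```bash
python3 - <<'E'
from m import *
plan((.5785,.094,.074),31.9)
for n in("scene","top"):
    p,d=env.read_camera(n);p=p[:,:,::-1].copy();cv2.imwrite(f"pics/{n}11.png",p)
p=cv2.imread("pics/scene11.png");u,v=project("scene",[.57,.0,.08])[0].astype(int)
cv2.imwrite("pics/g11.png",cv2.resize(p[v-54:v+54,u-72:u+72],(800,600),interpolation=cv2.INTER_CUBIC))
E
```

```text
t25.6 tcp[0.5074 0.2081 0.1956] gap0.0856 F[ 0.2 -0.2 -0.3] j[ 0.24  0.28 -0.09  1.2   0.    1.25] tooly ang 32.13 z ang -57.87 down [-0.001  0.001 -1.   ] offset cm [12.14 -0.05 13.46] world turn -0.23 (other 179.8) => yaw about tool x 0.23
```

View pics/g11.png

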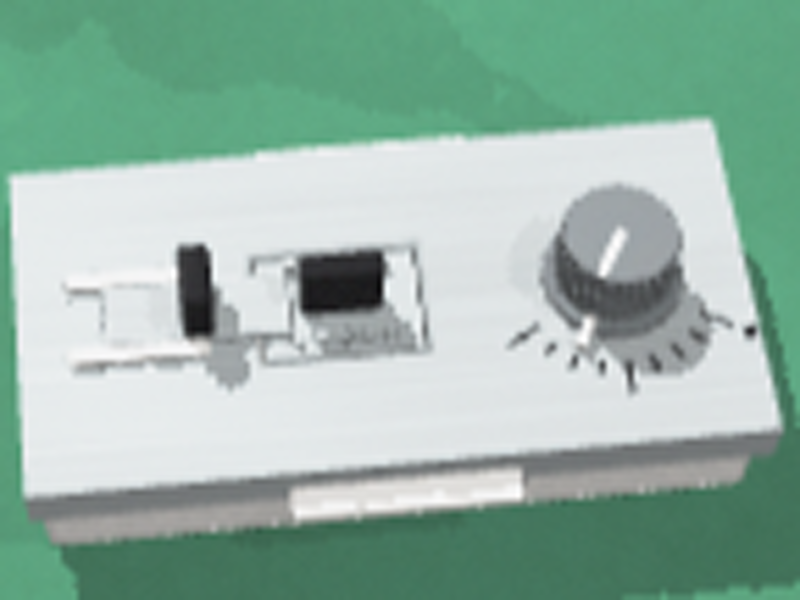

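View pics/scene11.png

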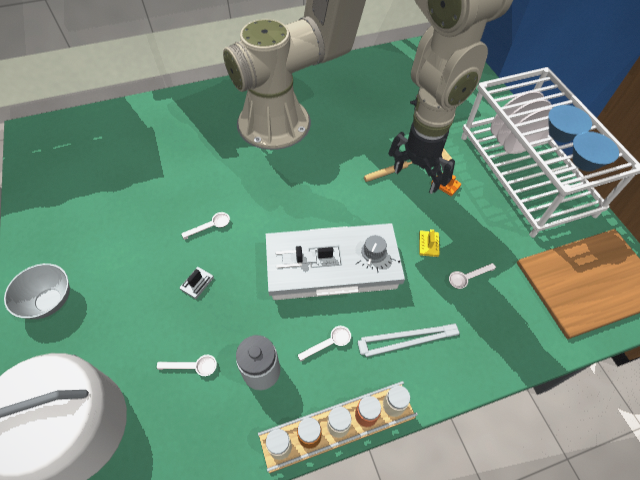

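```bash
python3 -c "
from workcell import env
s=env.get_state();print(s['clock'],abs(s['qvel']).max(),s['wrist_force']);print(env.hand_in())"
```

```text
25.75 0.03600846919400637 [ 1.44202869 -0.17553841  0.25352451]
the job is handed in; nothing more can be done
None
```

The box slicer is set up and handed in at 25.8 s of the 72 s allowed. No verdict is reported back, so the checks below are mine.

- **Insert:** I picked up the toothed insert by its tab, lowered it into the recess and pressed it down until it bottomed out at about 19 N. The pictures show it flush.
- **Lock:** I gripped the lock and slid it about 24 mm until it hit its stop; a further push did not move it. The picture shows its tongue over the plate's edge.
- **Collar:** I turned the collar 45° clockwise, from 3 to 6. After release, the last scene picture shows its nose on the tick for 6.
- **Everything else:** In the last scene picture the plain insert, spoons, tongs and canister look to be where they started, though I did not measure their positions. The arm partly hid the spatula there, so I could not see all of it. The arm ended clear of everything.

No check failed. While gripping the lock and the collar there was a steady upward force of about 5–7 N. I think the fingertips were touching the parts below, and the force went away on release. The two cameras disagreed by 2–4 mm on some positions. I used values in between, and the fit came out fine.

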